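# Load the filter column of a microscope light source

## Robot

A 7-joint arm with a two-finger parallel gripper is mounted at the origin on the work surface. World frame = base frame: x ahead of the robot, y to its left, z up, the work surface at z = 0. Lengths are in m, angles in rad, forces in N, time in s.
With the tool pointing down it reaches from about 0.4 to 0.85 m from the base axis. Payload 4.5 kg.
Tool frame: the origin (TCP) lies on the centre line of the jaws, within the pads' length; the fingertips stand r.tip_extent ahead of it and the grasp point (between the pads) is the TCP (r.tip_extent is the distance from the TCP to the fingertips, in m); z points along the fingers, y is the line along which they close (so a half turn about z gives the same grasp; the last joint's range is limited). The gripper opens to 88 mm and grips with 3 to 60 N. Pads are 18 mm wide; open, the fingers measure 123 mm over their backs; the gripper's body (75 mm by 187 mm) begins 45 mm behind the grasp point.
Start: joints at [-1.293, 0.689, -0.195, 1.565, 0.157, 0.902, -0.215], TCP at [0.151, 0.607, 0.258] pointing down, gripper open.
Joint ranges: [-3.01, 3.01], [-0.46, 2.08], [-1.47, 1.51], [0.13, 2.56], [-1, 4.14], [0.04, 2.09], [-2.66, 2.66]. Speed limits (rad/s): [2.57, 2.57, 3.14, 3.14, 3.14, 3.14, 3.14].

## Interface

Orientations are given as a unit quaternion [x, y, z, w].
In Python, from plant import sensors, vision, finish_job, r gives the robot as it stands. The module is installed in compiled form; this text tells all that it offers.
- The arm moves only by the tool step_arm, never from a script. Its argument "steps" is a list of rows, each a list of 2 entries, a list of its own where there are three numbers: the shift along the tool's x, y, z in cm, then the turn, a rotation vector about the tool's x, y, z in degrees. A call has 1 to 12 rows; each row shifts and turns the commanded pose from where the row before left it, along the tool's axes as they then stand; what a row does not reach is not made up. A row lasts 1/8 s, in which the tool goes at most 62.5 mm and 10.7 degrees, less where a joint would pass 70% of its speed; a pose out of reach is approached as far as the arm can. A call with a gripper value outside its range is refused whole. "claw" is the opening, from -1 (shut) to 1 (fully open), set as the call begins (left out, the last holds). The fingers move at their own pace and stop on an object; "grip_force" is the grip in N (left out, the last holds). Time passes only in rows, so rows that do not move let the fingers close. It gives the time, the measured TCP pose, the force, the opening and the grip force at its end, in the units of the state.
- sensors.get_state(): the state, without advancing time (a new reading comes with each control period).
- vision.snapshot(name): name is "side" or "top" or "wrist"; returns a dict with "img" (400x640x3 uint8, red, green, blue), "fx", "fy", "cx", "cy" (pixels), "k1" (the pictures are not rectified: a ray, as slopes to the right and down, at radius r is drawn at 1 + k1 r^2 times it, then the intrinsics apply), "position" and "rotation" of the camera in the world. Camera axes: x right, y down, z forward; pixel columns grow to the right and rows downward; lengths in m; the calibration is good to about 2 mm. A picture is of the moment at which its call begins. There is no depth.
- finish_job(): hands the job in; it is judged then, once.
The state is a dict: "clock": time; "q": joint angles; "qd": joint speeds; "joint_torque": joint torques, N m; "tool_pos": TCP position; "eef_rot": TCP orientation; "contact_force": force on the tool from outside, world axes, zero at the start; "moment": the same for the moment, N m; "opening": opening from 0.0 (shut) to 1.0 (fully open); "finger_force": force on a finger pad.
Only numpy, scipy, OpenCV 4.12 (cv2) and the standard library are available. Lean on these libraries where they do the work, as an engineer would, in place of code of your own. Each camera call takes 0.05 s, during which the arm holds its last target. There are 200 camera calls.

## Task

Load the light source's leaning filter barrel: drop in the blue filter first, then the white one, then the orange one, each sliding fully home before the next, so that the three lie flat on one another as one column inside the barrel. They are glass: feel your way in, never force one against the rim, and let go of it only when its lower edge is in the bore. Leave the green spare filter and everything else on the bench where it stands.

Things in the scene. Friction and masses are not known exactly. Their poses are not given: they have to be found in the camera images.
- blue_filter: Blue filter: a flat disc, glass set in a plastic rim of the same colour, 60 mm across and 16 mm thick, 60 to 130 g, lying flat on the bench with nothing under it. The glass fills the rim to its faces, so only the outside can be gripped; it is the same either way up. The origin is the centre of the disc (8 mm above the bench at the start), z is the disc's axis.
- white_filter: White diffuser filter: a flat disc, glass set in a plastic rim of the same colour, 60 mm across and 16 mm thick, 60 to 130 g, lying flat on the bench with nothing under it. The glass fills the rim to its faces, so only the outside can be gripped; it is the same either way up. The origin is the centre of the disc (8 mm above the bench at the start), z is the disc's axis.
- orange_filter: Orange filter: a flat disc, glass set in a plastic rim of the same colour, 60 mm across and 16 mm thick, 60 to 130 g, lying flat on the bench with nothing under it. The glass fills the rim to its faces, so only the outside can be gripped; it is the same either way up. The origin is the centre of the disc (8 mm above the bench at the start), z is the disc's axis.
- green_filter: Green spare filter, to be left alone: a flat disc, glass set in a plastic rim of the same colour, 60 mm across and 16 mm thick, 60 to 130 g, lying flat on the bench with nothing under it. The glass fills the rim to its faces, so only the outside can be gripped; it is the same either way up. The origin is the centre of the disc (8 mm above the bench at the start), z is the disc's axis.
- mount: Fixed mount under the open black filter barrel, leaning 0.42 rad from upright to its front (-x). The origin, 175 mm up, is where the mouth's centre is nominally: in the plane of the rim; z is the barrel's axis, out of the mouth. The barrel itself sits on a stiff centring slide and stands up to 6 mm off this origin in x and in y, other each time and not measured: find its bore by touch or sight.
- lamphouse: White light-source box, fixed, 160 x 140 x 75 mm: from 60 mm before its origin (-x, the front) to 100 mm behind, at bench level. The barrel on its mount: slick round bore 61.8 mm across, no chamfer, wall 6 mm, 54 mm deep to a flat floor (three filters fill 48 mm). A filter let go with its lower edge squarely 5 mm or more in the bore slides home by itself.
- reagent_bottle: Bystander: glass bottle with a blue cap, 70 mm across and 150 mm tall, standing; origin at the centre of its underside.
- buffer_bottle: Bystander: amber bottle with a blue cap, 64 mm across and 140 mm tall, standing; origin at the centre of its underside.
- eyepiece: Bystander: black microscope eyepiece standing on end, 44 mm across and 65 mm tall; origin at the centre of its underside.
- petri_dish: Bystander: pale flat round dish with a lid, 94 mm across and 17 mm tall; origin at the centre of its underside.
- slide_box: Bystander: blue flat box with a white band, 90 x 130 x 30 mm; origin at the centre of its underside.
- lens_brush: Bystander: small brush lying down, 160 mm long; origin near its middle.
Mind the look-alikes: they are no part of the job. There is more than one size of the orange_filter; the one meant has the size given above. Leave any yellow look-alike of the lamphouse alone.

How it is judged:
On the way, in this order (a step that is already met when the one before it is completed fails the run):
1. the blue filter lies home in the barrel, on its floor, released (z of blue_filter in the frame of mount between -0.0485 and -0.0435 m and x of blue_filter in the frame of mount between -0.009 and 0.009 m and y of blue_filter in the frame of mount between -0.009 and 0.009 m and angle between the z axis of blue_filter and the z axis of mount, either way round below 0.08 rad and contact force between the fingers and blue_filter below 0.1 N), for 0.2 s.
2. the white filter lies home in the barrel, on the one before, released (all of step 1 and z of white_filter in the frame of mount between -0.0325 and -0.0275 m and x of white_filter in the frame of mount between -0.009 and 0.009 m and y of white_filter in the frame of mount between -0.009 and 0.009 m and angle between the z axis of white_filter and the z axis of mount, either way round below 0.08 rad and contact force between the fingers and white_filter below 0.1 N), for 0.2 s.
3. the orange filter lies home in the barrel, on the one before, released (all of step 2 and z of orange_filter in the frame of mount between -0.0165 and -0.0115 m and x of orange_filter in the frame of mount between -0.009 and 0.009 m and y of orange_filter in the frame of mount between -0.009 and 0.009 m and angle between the z axis of orange_filter and the z axis of mount, either way round below 0.08 rad and contact force between the fingers and orange_filter below 0.1 N), for 0.2 s.
At the end, for the whole second after the job is handed in: The three filters lie released and at rest in the barrel, blue lowest, white, then orange: centres within 2.5 mm of their depths (46, 30 and 14 mm below the rim), within 9 mm of the mount's axis each way, and square to it within 0.08 rad (all of step 3 and linear speed of each of blue_filter, white_filter, orange_filter below 0.02 m/s); the robot touches nothing.
It fails at once if the green spare filter is moved more than 20 mm (distance of green_filter from where it was at the start of the episode above 0.02 m).
It fails at once if a filter held in the fingers is forced against the barrel with more than 25 N ((contact force between the fingers and blue_filter above 1 N and contact force between blue_filter and mount above 25 N) or (contact force between the fingers and white_filter above 1 N and contact force between white_filter and mount above 25 N) or (contact force between the fingers and orange_filter above 1 N and contact force between orange_filter and mount above 25 N)).
It fails at once if a filter is let go at the barrel with its lower face less than 2 mm below the rim ((contact force between the fingers and blue_filter below 0.05 N and z of blue_filter in the frame of mount above 0.006 m and distance between blue_filter and mount below 0.06 m) or (contact force between the fingers and white_filter below 0.05 N and z of white_filter in the frame of mount above 0.006 m and distance between white_filter and mount below 0.06 m) or (contact force between the fingers and orange_filter below 0.05 N and z of orange_filter in the frame of mount above 0.006 m and distance between orange_filter and mount below 0.06 m)).
It fails at once if a bottle, the eyepiece, the petri dish, the slide box or the brush is moved more than 25 mm (distance of any of reagent_bottle, buffer_bottle, eyepiece, petri_dish, slide_box, lens_brush from where it was at the start of the episode above 0.025 m).
It also fails if it takes over 72 s, if anything falls off the work surface, if the arm or the gripper's body presses on something with over 40 N, if the wrist force passes 120 N, or if a joint passes its speed limit or range.

## Working session

There is one attempt and no reset: what is moved stays moved. The work goes in short steps, Python scripts to look and compute and a tool call to move; the robot and the scene stay as the last step left them, time stands still between calls to the robot, and variables do not carry over. Pictures are saved under pics/ and viewed, at most 10 in all, crops included, and the job is handed in when it is done.

Besides the shell and the picture viewer there is one more tool, called after ">>>" by a JSON object that holds its "name" and its "arguments", one argument or row to a line. step_arm: Moves the arm, as the interface text tells. Its arguments: {"type":"object","properties":{"steps":{"type":"array"},"claw":{"type":"number"},"grip_force":{"type":"number"}},"required":["steps"]}

```bash
mkdir -p pics; cat > h.py <<'E'
import numpy as np, cv2
from scipy.spatial.transform import Rotation as R
from plant import sensors, vision, finish_job, r
def snap(n,save=None):
    s=vision.snapshot(n)
    if save: cv2.imwrite('pics/'+save,s['img'][:,:,::-1])
    return s
def ray(s,u,v):
    K=np.array([[s['fx'],0,s['cx']],[0,s['fy'],s['cy']],[0,0,1.]])
    x,y=(u-s['cx'])/s['fx'],(v-s['cy'])/s['fy']; X,Y=x,y
    for _ in range(20):
        f=1+s['k1']*(X*X+Y*Y); X,Y=x/f,y/f
    return np.array(s['position']),np.array(s['rotation'])@np.array([X,Y,1.])
def onz(s,u,v,z):
    p,d=ray(s,u,v); return p+d*(z-p[2])/d[2]
def proj(s,P):
    c=np.array(s['rotation']).T@(np.array(P)-s['position']); x,y=c[0]/c[2],c[1]/c[2]; f=1+s['k1']*(x*x+y*y)
    return s['cx']+s['fx']*x*f, s['cy']+s['fy']*y*f
def st():
    s=sensors.get_state(); return s
E
python3 - <<'E'
from h import *
a=snap('top','top0.png');b=snap('side','side0.png')
for s in(a,b): print({k:np.round(v,3).tolist() if k!='img' else 0 for k,v in s.items()})
s=st();print({k:np.round(v,3).tolist() for k,v in s.items()},r.tip_extent)
E
```

```text
{'img': 0, 'fx': 363.815, 'fy': 363.815, 'cx': 318.974, 'cy': 208.037, 'k1': -0.062, 'position': [0.44, 0.019, 1.106], 'rotation': [-0.705, 0.706, -0.048, 0.047]}
{'img': 0, 'fx': 442.662, 'fy': 442.662, 'cx': 320.671, 'cy': 200.534, 'k1': -0.064, 'position': [-0.077, -0.776, 1.028], 'rotation': [0.859, -0.31, 0.138, -0.384]}
{'clock': 0.1, 'q': [-1.293, 0.69, -0.195, 1.566, 0.157, 0.902, -0.215], 'qd': [0.0, -0.004, -0.0, -0.0, -0.001, 0.002, 0.001], 'joint_torque': [-0.004, -52.85, -1.272, -15.384, -0.053, 0.002, 0.0], 'tool_pos': [0.151, 0.606, 0.257], 'eef_rot': [0.122, 0.993, -0.001, -0.0], 'contact_force': [-0.314, -0.156, 0.585], 'moment': [-0.011, -0.001, 0.028], 'finger_force': 0.0, 'opening': 1.001} 0.019
```

```bash
python3 - <<'E'
t=open('h.py').read()
t=t.replace("    if save:","    s['rotation']=R.from_quat(s['rotation']).as_matrix()\n    if save:")
open('h.py','w').write(t)
E
```

```text
(no output)
```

View pics/top0.png

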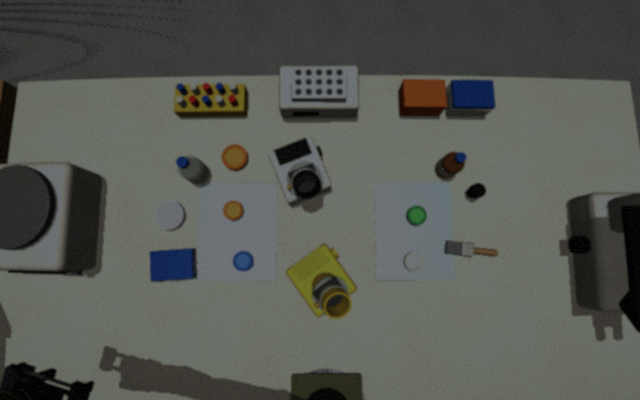

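View pics/side0.png

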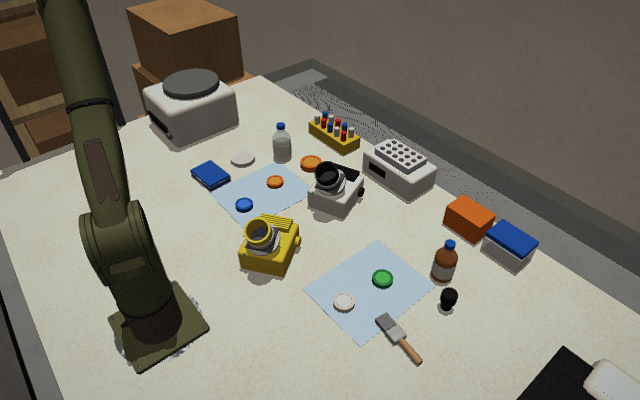

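```bash
python3 - <<'E'
from h import *
a=snap('top');b=snap('side');im=a['img']
hsv=cv2.cvtColor(im,cv2.COLOR_RGB2HSV);print(hsv[261,413],hsv[261,430],hsv[240,430],hsv[215,170])
def blob(mask,box):
    u0,u1,v0,v1=box;m=np.zeros_like(mask);m[v0:v1,u0:u1]=mask[v0:v1,u0:u1]
    n,l,stt,c=cv2.connectedComponentsWithStats(m.astype(np.uint8));i=1+stt[1:,4].argmax()
    ys,xs=np.where(l==i);P=np.array([onz(a,x,y,.016)[:2] for x,y in zip(xs,ys)])
    d=np.ptp(P,axis=0); return c[i],P.mean(0),d,stt[i,4]
H,S,V=[hsv[:,:,i] for i in range(3)]
for n,m,box in [('blue',(abs(H.astype(int)-110)<15)&(S>120),(220,270,240,285)),('or_s',(H<25)&(S>130),(215,255,195,228)),('or_L',(H<25)&(S>130),(215,255,140,175)),('green',(abs(H.astype(int)-60)<20)&(S>120),(395,440,200,235)),
 ('dark mouth',(V<70),(285,325,165,205))]:
    c,p,d,A=blob(m,box);print(n,np.round(c,1),np.round(p,4),np.round(d,3),A, proj(b,[*p,.016]))
cv2.imwrite('pics/c1.png',cv2.resize(np.hstack([im[125:295,200:340],im[185:355,345:485]])[:,:,::-1],None,fx=2.8,fy=2.8,interpolation=cv2.INTER_CUBIC))
E
```

```text
[100  19 118] [104  24 116] [101  31 115] [100   7 110]
blue [242.7 260.8] [0.4293 0.2463] [0.053 0.057] 291 (np.float64(243.44090866618984), np.float64(204.02979541355705))
or_s [232.8 210.2] [0.5815 0.2801] [0.055 0.055] 273 (np.float64(274.31496977911485), np.float64(180.99635841249153))
or_L [234.5 156.9] [0.7478 0.28  ] [0.077 0.079] 501 (np.float64(310.3857545858967), np.float64(163.15300267926006))
green [415.9 215.2] [ 0.5648 -0.2749] [0.052 0.055] 256 (np.float64(381.39879911278524), np.float64(277.71781260996414))
dark mouth [306.1 185.9] [0.6558 0.0579] [0.121 0.11 ] 1116 (np.float64(330.11988248172776), np.float64(204.06924563191006))
```

View pics/c1.png

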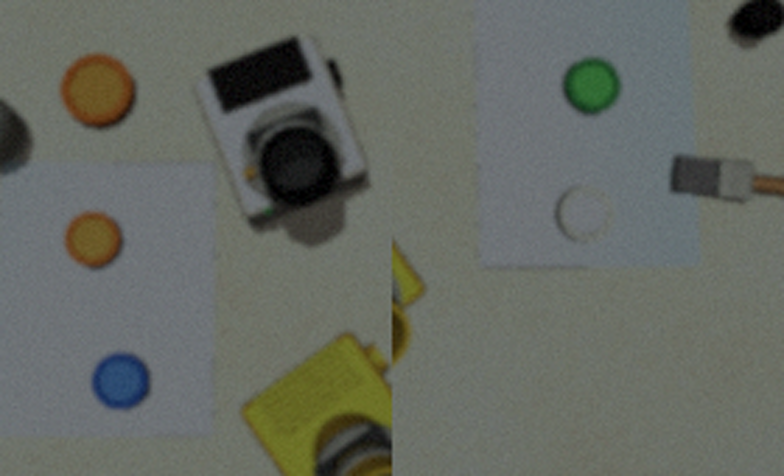

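```bash
cat >> h.py <<'E'
def plan(pos,Rt,n=None,cmd=None):
    "rows from measured (or cmd) pose to the target; prints cm/deg"
    s=st();p0=np.array(s['tool_pos']);R0=R.from_quat(s['eef_rot'])
    d=np.array(pos)-p0;rv=(R0.inv()*Rt).as_rotvec()
    if n is None: n=int(np.ceil(max(np.linalg.norm(d)/.055,np.degrees(np.linalg.norm(rv))/9.5,1)))
    rot=np.degrees(rv)/n; rows=[]; Rk=R0
    for k in range(n):
        rows.append([np.round(Rk.inv().apply(d/n)*100,2).tolist(),np.round(rot,1).tolist()]); Rk=Rk*R.from_rotvec(rv/n)
    print(n,str(rows).replace(' ',''))
def down(yaw,tilt=0):
    "tool y = world dir at yaw+90deg, z down, then leaning by tilt as the barrel"
    m=R.from_euler('ZY',[yaw,-tilt]); return m*R.from_matrix([[-1,0,0],[0,1,0],[0,0,-1]])
E
python3 - <<'E'
from h import *
a=snap('top')
C=[onz(a,u,v,.075)[:2] for u,v in [(270.4,155.4),(290,205.4),(331.4,187.5),(310.7,138.6)]]
for c in C: print(np.round(c,3))
for i,j in((0,1),(3,2),(1,2),(0,3)):
    d=C[i]-C[j];print(np.linalg.norm(d),np.degrees(np.arctan2(d[1],d[0])))
print('mouth',onz(a,307,182,.175),'white',onz(a,413.2,261,.016))
plan([.429,.246,.16],down(np.radians(20)))
E
```

```text
[0.735 0.16 ]
[0.587 0.102]
[ 0.639 -0.017]
[0.786 0.043]
0.15913117729588688 21.65153033322504
0.1583877921435407 22.191475455609915
0.12977969156631458 113.5463190011079
0.1282650133733799 113.23333539063123
mouth [0.63440769 0.04988584 0.175     ] white [ 0.42715661 -0.26192115  0.016     ]
9 [[[-3.97,-3.14,1.08],[-0.0,-0.0,-3.8]],[[-3.75,-3.39,1.08],[-0.0,-0.0,-3.8]],[[-3.52,-3.63,1.08],[-0.0,-0.0,-3.8]],[[-3.27,-3.86,1.08],[-0.0,-0.0,-3.8]],[[-3.01,-4.06,1.08],[-0.0,-0.0,-3.8]],[[-2.74,-4.25,1.08],[-0.0,-0.0,-3.8]],[[-2.45,-4.42,1.08],[-0.0,-0.0,-3.8]],[[-2.16,-4.57,1.08],[-0.0,-0.0,-3.8]],[[-1.85,-4.71,1.08],[-0.0,-0.0,-3.8]]]
```

>>> {"name": "step_arm", "arguments": {
  "steps": [
    [[-4,-3.1,1.1],[0,0,-4]],
    [[-3.8,-3.4,1.1],[0,0,-4]],
    [[-3.5,-3.6,1.1],[0,0,-4]],
    [[-3.3,-3.9,1.1],[0,0,-4]],
    [[-3,-4.1,1.1],[0,0,-4]],
    [[-2.7,-4.3,1.1],[0,0,-4]],
    [[-2.4,-4.4,1.1],[0,0,-4]],
    [[-2.1,-4.6,1.1],[0,0,-4]],
    [[-1.8,-4.7,1.1],[0,0,-4]],
    [[0,0,0],[0,0,0]]
  ],
  "claw": 1
}}

```text
clock: 1.5
tool_pos: [0.4363, 0.2444, 0.1576]
eef_rot: [-0.187, 0.982, -0.002, -0.001]
contact_force: [-0.2, 0.8, -0.2]
opening: 0.998
finger_force: 0.0
```

```bash
python3 - <<'E'
from h import *
s=snap('wrist','w1.png');q=st();Rt=R.from_quat(q['eef_rot'])
print(q['tool_pos'],Rt.as_matrix().round(3).tolist());print(s['fx'],s['k1'],'cam in tool',Rt.inv().apply(s['position']-q['tool_pos']),(Rt.inv().as_matrix()@s['rotation']).round(3).tolist())
hsv=cv2.cvtColor(s['img'],cv2.COLOR_RGB2HSV);m=((abs(hsv[...,0].astype(int)-110)<15)&(hsv[...,1]>120)).astype(np.uint8)
n,l,t,c=cv2.connectedComponentsWithStats(m);i=1+t[1:,4].argmax();print(t[i],c[i],onz(s,*c[i],.012),proj(s,[.429,.246,.016]))
E
```

```text
[0.43479653 0.24760221 0.15826142] [[-0.929, -0.37, -0.0], [-0.37, 0.929, -0.001], [0.001, -0.001, -1.0]]
301.50274455532934 -0.03541636215034156 cam in tool [ 0.06560877 -0.00456692 -0.12654575] [[-0.003, -0.966, -0.26], [1.0, -0.002, -0.004], [0.003, -0.26, 0.966]]
[ 467  191  152   82 4451] [521.89238373 226.69197933] [0.40395175 0.44028728 0.012     ] (np.float64(328.70111746702935), np.float64(179.29268068126711))
```

View pics/w1.png

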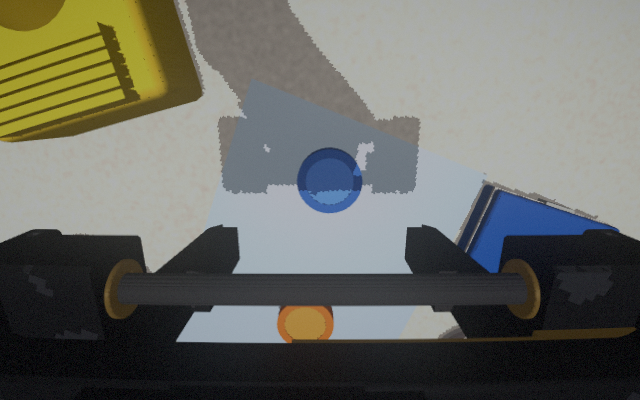

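```bash
cat >> h.py <<'E'
def disc(s,near,col,z,rad=70):
    "centre of the coloured disc near a pixel, edge points cast on plane z"
    hsv=cv2.cvtColor(s['img'],cv2.COLOR_RGB2HSV).astype(int);H,S,V=hsv[...,0],hsv[...,1],hsv[...,2]
    m={'blue':(abs(H-110)<15)&(S>140),'orange':(H<25)&(S>130),'white':(S<25)&(V>90)}[col].astype(np.uint8)
    k=np.zeros_like(m);cv2.circle(k,tuple(int(x) for x in near),rad,1,-1);m*=k
    m=cv2.morphologyEx(m,cv2.MORPH_OPEN,np.ones((3,3)));cs=cv2.findContours(m,0,1)[0]
    c=max(cs,key=cv2.contourArea);h=cv2.convexHull(c)[:,0].astype(np.float32)
    P=np.array([onz(s,x,y,z)[:2] for x,y in h]);(cx,cy),rr=cv2.minEnclosingCircle((P*1000).astype(np.float32))
    return np.array([cx,cy])/1000,rr/1000,cv2.fitEllipse(h)
E
python3 - <<'E'
from h import *
s=snap('wrist');q=st();c,rr,e=disc(s,(330,180),'blue',.014);print(c,rr,e,q['tool_pos'],r.tip_extent)
plan([*c,.027],R.from_quat(q['eef_rot']))
E
```

```text
[0.43115393 0.24718547] 0.029931524276733398 ((325.0018005371094, 180.4196319580078), (63.05560302734375, 63.334381103515625), 160.57040405273438) [0.4338775  0.24960144 0.1586723 ] 0.019
3 [[[0.11,-0.04,4.39],[0.0,0.0,0.0]],[[0.11,-0.04,4.39],[0.0,0.0,0.0]],[[0.11,-0.04,4.39],[0.0,0.0,0.0]]]
```

>>> {"name": "step_arm", "arguments": {
  "steps": [
    [[0.1,0,4],[0,0,0]],
    [[0.1,0,4],[0,0,0]],
    [[0.1,0,2.5],[0,0,0]],
    [[0,0,0],[0,0,0]],
    [[0,0,0],[0,0,0]],
    [[0,0,0],[0,0,0]]
  ]
}}

```text
clock: 2.35
tool_pos: [0.4315, 0.2493, 0.0549]
eef_rot: [-0.191, 0.982, 0.001, 0.001]
contact_force: [0.7, -0.4, -0.4]
opening: 1.002
finger_force: 0.0
```

```bash
python3 - <<'E'
from h import *
for i in range(4):
    s=snap('wrist','w2.png');q=st();c,rr,e=disc(s,(325,200),'blue',.014,110);print(c,rr,e[0],e[1],q['clock'],q['tool_pos'],q['contact_force'])
Rt=R.from_quat(q['eef_rot']);print(Rt.inv().apply([*c,.008]-q['tool_pos']))
E
```

```text
[0.43101773 0.2473356 ] 0.03079104804992676 (321.8547668457031, 221.9397735595703) (97.0312271118164, 100.30834197998047) 2.4 [0.431488   0.24900303 0.05481139] [ 0.213321   -0.52714516 -0.14915479]
[0.43096436 0.24709116] 0.030864978790283205 (322.25787353515625, 221.99203491210938) (97.27066040039062, 100.23067474365234) 2.45 [0.43145727 0.24879931 0.05465948] [ 0.58791128 -0.27137311 -0.20115283]
[0.43091266 0.24728963] 0.030924711227416992 (322.5772705078125, 222.22708129882812) (97.56231689453125, 100.44026184082031) 2.5 [0.43140158 0.24865351 0.05450633] [ 0.1023743  -0.21874264  0.58734394]
[0.43060739 0.24743315] 0.03114382743835449 (322.78753662109375, 222.40267944335938) (97.91490173339844, 100.23585510253906) 2.55 [0.43137151 0.2485482  0.05433525] [0.05496935 0.06460232 0.54665341]
[ 0.00118266 -0.0007667   0.04633353]
```

>>> {"name": "step_arm", "arguments": {
  "steps": [
    [[0.1,-0.1,1.4],[0,0,0]],
    [[0,0,1.3],[0,0,0]],
    [[0,0,0],[0,0,0]],
    [[0,0,0],[0,0,0]],
    [[0,0,0],[0,0,0]]
  ]
}}

```text
clock: 3.18
tool_pos: [0.4306, 0.2473, 0.027]
eef_rot: [-0.191, 0.982, 0.0, 0.0]
contact_force: [0.5, -0.5, -0.6]
opening: 1.0
finger_force: 0.0
```

>>> {"name": "step_arm", "arguments": {
  "steps": [
    [[0,0,0],[0,0,0]],
    [[0,0,0],[0,0,0]],
    [[0,0,0],[0,0,0]],
    [[0,0,0],[0,0,0]],
    [[0,0,0],[0,0,0]],
    [[0,0,0],[0,0,0]]
  ],
  "claw": -1,
  "grip_force": 20
}}

```text
clock: 3.92
tool_pos: [0.4305, 0.2472, 0.0268]
eef_rot: [-0.191, 0.982, 0.0, 0.0]
contact_force: [-0.6, -0.4, 1.0]
opening: 0.669
finger_force: 20.0
```

```bash
python3 - <<'E'
from h import *
q=st();print(q['tool_pos'])
plan([.62,.045,.32],down(np.radians(22.2),.42))
plan([q['tool_pos'][0],q['tool_pos'][1],.14],R.from_quat(q['eef_rot']))
E
```

```text
[0.430465   0.24722206 0.02678306]
8 [[[-1.25,-3.23,-3.67],[-0.0,-3.0,-0.0]],[[-1.44,-3.23,-3.6],[-0.0,-3.0,-0.0]],[[-1.62,-3.23,-3.51],[-0.0,-3.0,-0.0]],[[-1.8,-3.23,-3.43],[-0.0,-3.0,-0.0]],[[-1.98,-3.23,-3.33],[-0.0,-3.0,-0.0]],[[-2.15,-3.23,-3.22],[-0.0,-3.0,-0.0]],[[-2.32,-3.23,-3.1],[-0.0,-3.0,-0.0]],[[-2.47,-3.23,-2.98],[-0.0,-3.0,-0.0]]]
3 [[[-0.0,0.0,-3.77],[0.0,0.0,0.0]],[[-0.0,0.0,-3.77],[0.0,0.0,0.0]],[[-0.0,0.0,-3.77],[0.0,0.0,0.0]]]
```

```bash
cat >> h.py <<'E'
YAW=np.radians(22.2);MR=R.from_euler('ZY',[YAW,-.42]);TR=down(YAW,.42)
def mnt(M,x,y,z): return np.array(M)+MR.apply([x,y,z])
E
python3 - <<'E'
from h import *
import h
M=[.634,.050,.175];T=mnt(M,.05,0,.087);print(T)
q=st();p=q['tool_pos'].copy();p[2]=.19
# from raised pose
h.st=lambda:{'tool_pos':p,'eef_rot':q['eef_rot']}
plan(T,TR)
E
```

```text
[0.6434247  0.05384615 0.27482676]
6 [[[-2.08,-4.32,-1.41],[-0.0,-4.0,-0.0]],[[-2.17,-4.32,-1.27],[-0.0,-4.0,-0.0]],[[-2.25,-4.32,-1.11],[-0.0,-4.0,-0.0]],[[-2.32,-4.32,-0.95],[-0.0,-4.0,-0.0]],[[-2.38,-4.32,-0.79],[-0.0,-4.0,-0.0]],[[-2.43,-4.32,-0.62],[-0.0,-4.0,-0.0]]]
```

>>> {"name": "step_arm", "arguments": {
  "steps": [
    [[0,0,-4],[0,0,0]],
    [[0,0,-6.2],[0,0,0]],
    [[0,0,-6.1],[0,0,0]],
    [[-2.1,-4.3,-1.4],[0,-4,0]],
    [[-2.2,-4.3,-1.3],[0,-4,0]],
    [[-2.3,-4.3,-1.1],[0,-4,0]],
    [[-2.3,-4.3,-1],[0,-4,0]],
    [[-2.4,-4.3,-0.8],[0,-4,0]],
    [[-2.4,-4.4,-0.6],[0,-4,0]],
    [[0,0,0],[0,0,0]],
    [[0,0,0],[0,0,0]],
    [[0,0,0],[0,0,0]]
  ]
}}

```text
clock: 5.42
tool_pos: [0.6425, 0.0558, 0.2746]
eef_rot: [-0.188, 0.96, 0.04, 0.203]
contact_force: [-0.4, 0.3, -2.0]
opening: 0.671
finger_force: 20.0
```

```bash
python3 - <<'E'
from h import *
s=snap('wrist','w3.png');q=st();print(q['tool_pos'],(TR.inv()*R.from_quat(q['eef_rot'])).as_rotvec(),q['contact_force'],q['opening'],proj(s,[.634,.05,.175]))
E
```

```text
[0.64263502 0.0557165  0.27476127] [-0.00058244  0.00201087  0.00035953] [ 0.4465275   0.19769303 -1.15930257] 0.6727541495751671 (np.float64(321.00036029238794), np.float64(135.52232404592826))
```

View pics/w3.png

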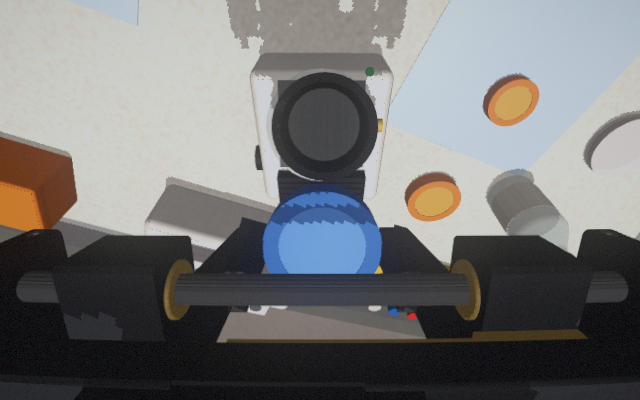

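```bash
cat >> h.py <<'E'
def tray(s,q,u,v):
    "ray in tool frame"
    p,d=ray(s,u,v);Rt=R.from_quat(q['eef_rot']).inv();return Rt.apply(p-q['tool_pos']),Rt.apply(d)
def tz(s,q,u,v,z):
    p,d=tray(s,q,u,v);return p+d*(z-p[2])/d[2]
E
python3 - <<'E'
from h import *
from scipy.optimize import least_squares
s=snap('wrist');q=st();g=cv2.GaussianBlur(cv2.cvtColor(s['img'],cv2.COLOR_RGB2GRAY),(3,3),0).astype(float)
print(g[125,262:390:2].astype(int));print(g[60:190:2,325].astype(int))
# blue outline
hsv=cv2.cvtColor(s['img'],cv2.COLOR_RGB2HSV).astype(int);m=(abs(hsv[...,0]-110)<15)&(hsv[...,1]>100)
for v in (192,196,200,210,220,240,255):
    x=np.where(m[v,240:400])[0];print(v,x.min()+240,x.max()+240) if len(x) else print(v)
for u in(310,316,322,328,334): print(u,np.where(m[180:230,u])[0].min()+180)
E
```

```text
[208 209 196 187 181  92  62  62  65  56  52  51  50  61  75  75  75  73
  73  72  71  72  71  71  71  71  70  71  71  70  69  70  69  70  72  71
  70  70  71  71  71  72  71  73  75  73  75  75  74  55  50  48  49  51
  58  60  61  62 141 172 178 194 176 205]
[106 107 109 108 122 132  69  49  48  48  46  41  40  42  62  71  71  71
  70  70  71  70  70  71  70  71  72  71  71  70  70  70  70  70  70  71
  71  70  71  71  72  72  71  71  71  72  72  72  71  71  56  38  37  38
  40  40  43  48  49  49  49  46  48  51  51]
192 291 351
196 287 356
200 282 361
210 275 368
220 270 374
240 262 381
255 263 381
310 185
316 184
322 184
328 184
334 185
```

```bash
python3 - <<'E'
import cv2
a=cv2.imread('pics/w3.png')[55:275,235:415];cv2.imwrite('pics/c2.png',cv2.resize(a,None,fx=2.7,fy=2.7,interpolation=cv2.INTER_CUBIC))
E
```

```text
(no output)
```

View pics/c2.png

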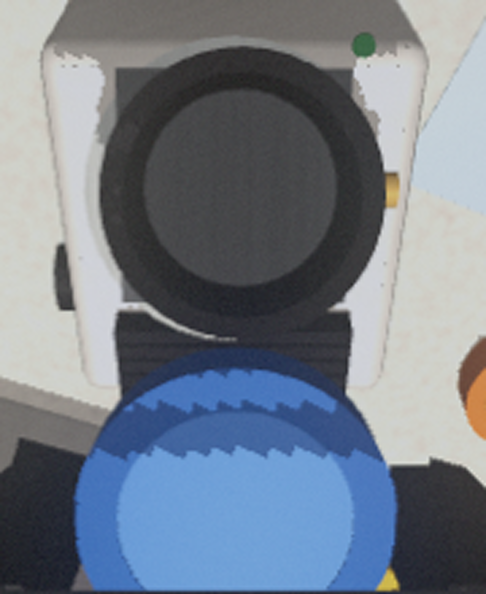

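```bash
cat >> h.py <<'E'
from scipy.optimize import least_squares
def edges(g,c,r0,r1,angs,rising):
    out=[]
    for a in angs:
        rr=np.arange(r0,r1,.25);x=c[0]+rr*np.cos(a);y=c[1]+rr*np.sin(a)
        v=cv2.remap(g.astype(np.float32),x[None].astype(np.float32),y[None].astype(np.float32),1)[0]
        d=np.gradient(v)*(1 if rising else -1);i=d.argmax();out.append((x[i],y[i]))
    return out
def fitc(s,q,pts,rad,z0):
    L=[tray(s,q,*p) for p in pts]
    f=lambda w:[np.hypot(*( (p+d*(w[2]-p[2])/d[2])[:2]-w[:2]))*1000-rad*1000 for p,d in L]
    o=least_squares(f,[0.05,0,z0],x_scale=[.01,.01,.01],loss='soft_l1',f_scale=.3);return o.x,np.std(o.fun)
E
python3 - <<'E'
from h import *
s=snap('wrist');q=st();g=cv2.GaussianBlur(cv2.cvtColor(s['img'],cv2.COLOR_RGB2GRAY),(3,3),0).astype(float)
A=np.radians(np.r_[0:35:3,145:395:3]) # skip the bottom
print(q['tool_pos'])
o=edges(g,(325,125),46,58,A,True);w,sd=fitc(s,q,o,.0369,.087);print('rim',w,sd)
o=edges(g,(324,125),30,41,np.radians(np.r_[0:360:4]),False);w2,sd=fitc(s,q,o,.0309,.141);print('floor',w2,sd)
Rt=R.from_quat(q['eef_rot']);print('mouth world',Rt.apply(w)+q['tool_pos'])
# held disc: lower edge apex and sides
hsv=cv2.cvtColor(s['img'],cv2.COLOR_RGB2HSV).astype(int)
B=[]
for a in np.radians(np.r_[185:356:5]):
    rr=np.arange(75,45,-.25);x=322+rr*np.cos(a);y=243+rr*np.sin(a)
    m=[(abs(hsv[int(round(j)),int(round(i)),0]-110)<15) and hsv[int(round(j)),int(round(i)),1]>100 for i,j in zip(x,y)]
    k=np.argmax(m);B.append((x[k],y[k]))
for lo,hi in((7,27),(4,30)):
  L=[tray(s,q,*p) for p in B[lo:hi]]
  f=lambda w:[np.hypot(*((p+d*(.027-p[2])/d[2])[:2]-w[:2]))*1000-30 for p,d in L]
  oo=least_squares(f,[0,0]);print('disc low edge centre',oo.x,np.std(oo.fun),np.round(oo.fun,1))
E
```

```text
[0.64295554 0.05532668 0.27489919]
rim [0.05510649 0.00069773 0.0862597 ] 0.7623577452166875
floor [0.05496515 0.00057678 0.14076584] 0.21557054687112487
mouth world [0.62850201 0.05022734 0.17369128]
disc low edge centre [-0.00059402 -0.0014292 ] 0.2535766499699767 [-0.4 -0.3  0.  -0.2 -0.1  0.3  0.2  0.  -0.1  0.1  0.1  0.1 -0.   0.1
  0.3  0.5 -0.2  0.  -0.3 -0.7]
disc low edge centre [-0.00065492 -0.00145873] 0.29158156942037466 [ 0.1 -0.6 -0.4 -0.4 -0.2  0.1 -0.1 -0.   0.4  0.2  0.1 -0.   0.1  0.1
  0.1  0.   0.2  0.4  0.5 -0.1  0.1 -0.2 -0.6 -0.1 -0.6 -0.4]
```

>>> {"name": "step_arm", "arguments": {
  "steps": [
    [[2.5,0.1,0],[0,0,0]],
    [[2.5,0.1,0],[0,0,0]],
    [[0.55,0,2],[0,0,0]],
    [[0,0,2],[0,0,0]],
    [[0,0,1.2],[0,0,0]],
    [[0,0,0],[0,0,0]],
    [[0,0,0],[0,0,0]],
    [[0,0,0],[0,0,0]]
  ]
}}

```text
clock: 6.58
tool_pos: [0.6155, 0.0446, 0.2056]
eef_rot: [-0.187, 0.96, 0.04, 0.205]
contact_force: [-1.1, 0.7, -0.4]
opening: 0.67
finger_force: 20.0
```

```bash
python3 - <<'E'
from h import *
s=snap('wrist','w4.png');q=st();Rt=R.from_quat(q['eef_rot'])
T0=np.array([0.64295554,0.05532668,0.27489919]);print(TR.inv().apply(q['tool_pos']-T0)*1000,(TR.inv()*Rt).as_rotvec(),TR.inv().apply(q['contact_force']))
E
```

```text
[55.23662458  0.33806709 51.27428683] [0.00152453 0.00024216 0.00299405] [-0.18639101  0.19026053  0.41783017]
```

View pics/w4.png

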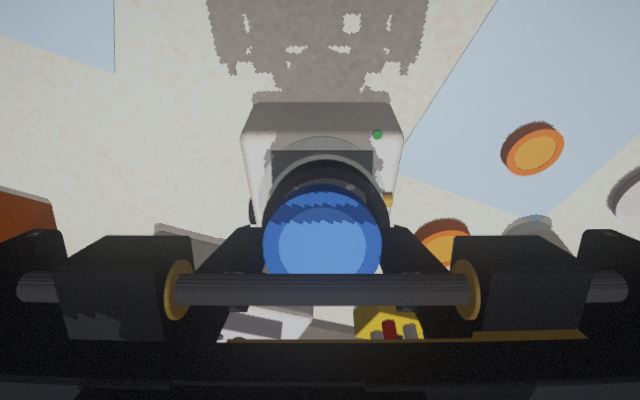

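>>> {"name": "step_arm", "arguments": {
  "steps": [
    [[0.03,0.16,0],[0,0,0]],
    [[0,0,0.4],[0,0,0]],
    [[0,0,0],[0,0,0]],
    [[0,0,0],[0,0,0]]
  ]
}}

```text
clock: 7.12
tool_pos: [0.616, 0.0468, 0.201]
eef_rot: [-0.187, 0.96, 0.04, 0.204]
contact_force: [0.1, 0.5, -0.8]
opening: 0.668
finger_force: 20.0
```

```bash
cat >>h.py <<'E'
T0=np.array([0.64295554,0.05532668,0.27489919])
def rep():
    q=st();Rt=R.from_quat(q['eef_rot']);print(q['clock'],'T mm',(TR.inv().apply(q['tool_pos']-T0)*1000).round(2),(TR.inv()*Rt).as_rotvec().round(4),'F tool',TR.inv().apply(q['contact_force']).round(2),'M',TR.inv().apply(q['moment']).round(2),'op',q['opening'],q['finger_force'])
E
python3 - <<'E'
from h import *
rep()
E
```

```text
7.125 T mm [55.87  2.26 55.94] [0.0011 0.0013 0.0026] F tool [0.08 0.42 0.81] M [-0.05  0.46  0.01] op 0.6679438539236578 20.00003010034561
```

>>> {"name": "step_arm", "arguments": {
  "steps": [
    [[-0.02,-0.02,0.15],[0,0,0]],
    [[0,0,0.15],[0,0,0]],
    [[0,0,0],[0,0,0]],
    [[0,0,0],[0,0,0]]
  ]
}}

```text
clock: 7.62
tool_pos: [0.6174, 0.0471, 0.1985]
eef_rot: [-0.187, 0.96, 0.04, 0.204]
contact_force: [-0.0, 0.2, -1.6]
opening: 0.665
finger_force: 20.0
```

```bash
python3 - <<'E'
from h import *
rep()
E
```

```text
7.625 T mm [55.64  2.03 58.86] [0.0011 0.0011 0.0027] F tool [0.62 0.15 1.5 ] M [-0.05  0.49 -0.03] op 0.6653572621387978 19.999921917915344
```

>>> {"name": "step_arm", "arguments": {
  "steps": [
    [[0,0,0.1],[0,0,0]],
    [[0,0,0.05],[0,0,0]],
    [[0,0,0],[0,0,0]]
  ]
}}

```text
clock: 8.0
tool_pos: [0.6179, 0.0473, 0.1971]
eef_rot: [-0.187, 0.96, 0.04, 0.204]
contact_force: [-0.7, -0.1, 0.5]
opening: 0.671
finger_force: 20.0
```

```bash
python3 - <<'E'
from h import *
rep()
E
```

```text
8.0 T mm [55.63  2.04 60.36] [0.0011 0.0011 0.0027] F tool [ 0.43  0.19 -0.75] M [-0.05  0.51  0.01] op 0.6711393827823877 19.999959468841553
```

>>> {"name": "step_arm", "arguments": {
  "steps": [
    [[0,0,0.1],[0,0,0]],
    [[0,0,0],[0,0,0]]
  ]
}}

```text
clock: 8.25
tool_pos: [0.6183, 0.0475, 0.1962]
eef_rot: [-0.187, 0.96, 0.04, 0.204]
contact_force: [0.2, 0.1, -0.6]
opening: 0.676
finger_force: 20.0
```

>>> {"name": "step_arm", "arguments": {
  "steps": [
    [[0,0,0.1],[0,0,0]],
    [[0,0,0],[0,0,0]]
  ]
}}

```text
clock: 8.5
tool_pos: [0.6187, 0.0476, 0.1952]
eef_rot: [-0.187, 0.96, 0.04, 0.204]
contact_force: [-0.5, -0.5, -1.0]
opening: 0.669
finger_force: 20.0
```

```bash
python3 - <<'E'
from h import *
rep()
E
```

```text
8.5 T mm [55.65  2.01 62.39] [0.0011 0.0012 0.0027] F tool [ 1.02 -0.26  0.6 ] M [-0.03  0.45  0.03] op 0.6689729625949675 19.999895095825195
```

>>> {"name": "step_arm", "arguments": {
  "steps": [
    [[0,0,0.1],[0,0,0]],
    [[0,0,0],[0,0,0]]
  ]
}}

```text
clock: 8.75
tool_pos: [0.6191, 0.0477, 0.1943]
eef_rot: [-0.187, 0.96, 0.04, 0.204]
contact_force: [0.3, -0.5, -0.5]
opening: 0.673
finger_force: 20.0
```

>>> {"name": "step_arm", "arguments": {
  "steps": [
    [[0,0,0.1],[0,0,0]],
    [[0,0,0],[0,0,0]]
  ]
}}

```text
clock: 9.0
tool_pos: [0.6195, 0.0479, 0.1934]
eef_rot: [-0.187, 0.96, 0.04, 0.204]
contact_force: [-0.2, -0.1, -0.5]
opening: 0.676
finger_force: 20.0
```

>>> {"name": "step_arm", "arguments": {
  "steps": [
    [[0,0,0.1],[0,0,0]],
    [[0,0,0],[0,0,0]],
    [[0,0,0],[0,0,0]]
  ]
}}

```text
clock: 9.38
tool_pos: [0.6198, 0.048, 0.1926]
eef_rot: [-0.187, 0.96, 0.04, 0.204]
contact_force: [-0.7, -0.2, -0.4]
opening: 0.677
finger_force: 20.0
```

```bash
python3 - <<'E'
from h import *
rep();s=snap('wrist','w5.png');s2=snap('side')
cv2.imwrite('pics/c3.png',cv2.resize(np.hstack([s['img'][80:280,200:440],cv2.resize(s2['img'][140:220,285:381],(240,200),interpolation=2)])[:,:,::-1],None,fx=1.6,fy=1.6))
E
```

```text
9.375 T mm [55.65  2.   65.33] [0.0012 0.0011 0.0027] F tool [0.82 0.13 0.05] M [-0.04  0.46  0.06] op 0.6772121440832702 19.99986469745636
```

View pics/c3.png

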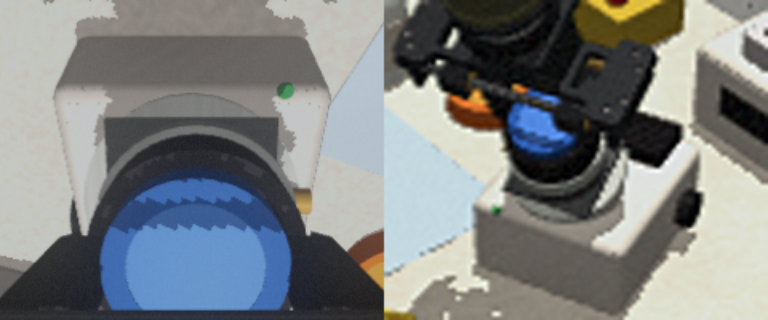

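```bash
python3 - <<'E'
from h import *
s=snap('wrist');q=st();Rt=R.from_quat(q['eef_rot'])
for z in(.011,.019,.021,.023,.027): print(z,proj(s,Rt.apply([.0294,-.0014,z])+q['tool_pos']))
hsv=cv2.cvtColor(s['img'],cv2.COLOR_RGB2HSV).astype(int);print([(v,*hsv[v,322]) for v in range(180,206,1)])
E
```

```text
0.011 (np.float64(322.4271913962243), np.float64(191.29144869390265))
0.019 (np.float64(322.39291870233797), np.float64(187.171848901007))
0.021 (np.float64(322.38489317962734), np.float64(186.2073213620672))
0.023 (np.float64(322.3770684620182), np.float64(185.2669802087472))
0.027 (np.float64(322.3619920922646), np.float64(183.45531432876192))
[(180, np.int64(120), np.int64(36), np.int64(49)), (181, np.int64(116), np.int64(36), np.int64(49)), (182, np.int64(120), np.int64(39), np.int64(52)), (183, np.int64(109), np.int64(53), np.int64(53)), (184, np.int64(124), np.int64(37), np.int64(48)), (185, np.int64(112), np.int64(119), np.int64(75)), (186, np.int64(112), np.int64(139), np.int64(75)), (187, np.int64(110), np.int64(136), np.int64(75)), (188, np.int64(111), np.int64(136), np.int64(77)), (189, np.int64(112), np.int64(139), np.int64(75)), (190, np.int64(111), np.int64(136), np.int64(79)), (191, np.int64(111), np.int64(154), np.int64(93)), (192, np.int64(109), np.int64(165), np.int64(167)), (193, np.int64(108), np.int64(168), np.int64(176)), (194, np.int64(108), np.int64(162), np.int64(176)), (195, np.int64(108), np.int64(158), np.int64(178)), (196, np.int64(108), np.int64(163), np.int64(177)), (197, np.int64(108), np.int64(165), np.int64(176)), (198, np.int64(108), np.int64(164), np.int64(177)), (199, np.int64(108), np.int64(158), np.int64(178)), (200, np.int64(108), np.int64(162), np.int64(176)), (201, np.int64(108), np.int64(163), np.int64(178)), (202, np.int64(108), np.int64(165), np.int64(153)), (203, np.int64(110), np.int64(165), np.int64(144)), (204, np.int64(109), np.int64(166), np.int64(144)), (205, np.int64(111), np.int64(163), np.int64(128))]
```

>>> {"name": "step_arm", "arguments": {
  "steps": [
    [[0,0,0.1],[0,0,0]],
    [[0,0,0],[0,0,0]]
  ]
}}

```text
clock: 9.78
tool_pos: [0.6201, 0.0481, 0.1921]
eef_rot: [-0.187, 0.96, 0.04, 0.204]
contact_force: [-2.4, -1.5, 5.3]
opening: 0.674
finger_force: 23.0
```

>>> {"name": "step_arm", "arguments": {
  "steps": [
    [[0,0,0.1],[0,0,0]],
    [[0,0,0],[0,0,0]],
    [[0,0,0],[0,0,0]]
  ]
}}

```text
clock: 10.15
tool_pos: [0.6201, 0.0481, 0.192]
eef_rot: [-0.187, 0.96, 0.039, 0.205]
contact_force: [-7.8, -2.2, 12.8]
opening: 0.672
finger_force: 28.0
```

```bash
python3 - <<'E'
from h import *
rep()
s=snap('wrist')
hsv=cv2.cvtColor(s['img'],cv2.COLOR_RGB2HSV).astype(int)
for u in (314,318,322,326,330):print([int(hsv[v,u,1]) for v in range(182,192)])
E
```

```text
10.15 T mm [55.6   1.98 66.  ] [0.002  0.0004 0.0024] F tool [  2.16   0.89 -15.  ] M [-0.38  0.78  0.05] op 0.6717025358512939 27.966361562502016
[52, 62, 43, 77, 126, 147, 134, 154, 158, 151]
[58, 57, 41, 95, 136, 145, 145, 144, 144, 171]
[52, 50, 47, 137, 141, 129, 141, 141, 139, 165]
[42, 48, 50, 116, 134, 143, 150, 174, 161, 164]
[44, 36, 48, 87, 151, 144, 141, 141, 149, 148]
```

>>> {"name": "step_arm", "arguments": {
  "steps": [
    [[0,0,-0.22],[0,0,0]],
    [[0.1,0,0],[0,0,0]],
    [[0.08,0,0],[0,0,0]],
    [[0,0,0],[0,0,0]]
  ]
}}

```text
clock: 10.7
tool_pos: [0.6188, 0.0479, 0.1922]
eef_rot: [-0.187, 0.96, 0.04, 0.205]
contact_force: [1.9, 0.5, -0.3]
opening: 0.675
finger_force: 20.0
```

```bash
python3 - <<'E'
from h import *
rep()
E
```

```text
10.7 T mm [56.67  2.28 65.31] [ 0.0006 -0.0003  0.0024] F tool [-1.7  -0.29  1.06] M [-0.11  0.05 -0.03] op 0.6753540512404085 19.999981820583344
```

>>> {"name": "step_arm", "arguments": {
  "steps": [
    [[-0.18,0,0],[0,0,0]],
    [[-0.18,0,0],[0,0,0]],
    [[0,0,0],[0,0,0]],
    [[0,0,0],[0,0,0]]
  ]
}}

```text
clock: 11.2
tool_pos: [0.6206, 0.0484, 0.1931]
eef_rot: [-0.187, 0.96, 0.04, 0.203]
contact_force: [-0.7, -0.6, -1.5]
opening: 0.673
finger_force: 20.0
```

```bash
python3 - <<'E'
from h import *
rep()
E
```

```text
11.2 T mm [54.61  2.04 65.25] [0.0011 0.0025 0.0028] F tool [ 1.38 -0.27  1.06] M [-0.17  0.74  0.  ] op 0.6726766627754719 19.99990850687027
```

>>> {"name": "step_arm", "arguments": {
  "steps": [
    [[0.18,0,0],[0,0,0]],
    [[0,0,0],[0,0,0]],
    [[0,0,0],[0,0,0]]
  ]
}}

```text
clock: 11.58
tool_pos: [0.62, 0.0481, 0.193]
eef_rot: [-0.187, 0.96, 0.04, 0.204]
contact_force: [0.0, -0.2, -1.1]
opening: 0.672
finger_force: 20.0
```

>>> {"name": "step_arm", "arguments": {
  "steps": [
    [[0,0,0],[0,0,0]],
    [[0,0,0],[0,0,0]],
    [[0,0,0],[0,0,0]],
    [[0,0,0],[0,0,0]],
    [[0,0,-2],[0,0,0]],
    [[0,0,-2],[0,0,0]],
    [[-2.5,0,-2],[0,0,0]],
    [[-3,0,0],[0,0,0]],
    [[0,0,0],[0,0,0]],
    [[0,0,0],[0,0,0]]
  ],
  "claw": 1
}}

```text
clock: 12.82
tool_pos: [0.6424, 0.057, 0.2688]
eef_rot: [-0.187, 0.96, 0.039, 0.203]
contact_force: [-1.3, -0.1, 1.2]
opening: 1.0
finger_force: 0.0
```

```bash
python3 - <<'E'
from h import *
rep();s=snap('wrist','w6.png');a=snap('top')
q=st()
hsv=cv2.cvtColor(s['img'],cv2.COLOR_RGB2HSV).astype(int);m=((abs(hsv[...,0]-110)<15)&(hsv[...,1]>100)).astype(np.uint8);m[:,:230]=0;m[:,420:]=0;m[240:]=0
c=max(cv2.findContours(m,0,1)[0],key=cv2.contourArea);h=cv2.convexHull(c)[:,0].astype(float)
print(cv2.fitEllipse(c),fitc(s,q,h,.030,.125))
q['tool_pos']
plan([.427,-.262,.30],down(np.radians(22.2)))
E
```

```text
12.825 T mm [2.41 1.73 5.63] [0.0014 0.0039 0.0029] F tool [ 0.67  0.4  -1.6 ] M [-0.07  0.34  0.04] op 1.0001890681287713 0.0
((322.55670166015625, 126.67536163330078), (75.16144561767578, 76.74869537353516), 3.443959951400757) (array([ 0.05320478, -0.00112632,  0.11604352]), np.float64(0.10000034593468374))
8 [[[3.49,-2.69,-1.97],[-0.0,3.0,-0.0]],[[3.59,-2.69,-1.79],[-0.0,3.0,-0.0]],[[3.68,-2.68,-1.6],[-0.0,3.0,-0.0]],[[3.76,-2.68,-1.4],[-0.0,3.0,-0.0]],[[3.83,-2.68,-1.21],[-0.0,3.0,-0.0]],[[3.89,-2.68,-1.01],[-0.0,3.0,-0.0]],[[3.93,-2.68,-0.8],[-0.0,3.0,-0.0]],[[3.97,-2.68,-0.6],[-0.0,3.0,-0.0]]]
```

View pics/w6.png

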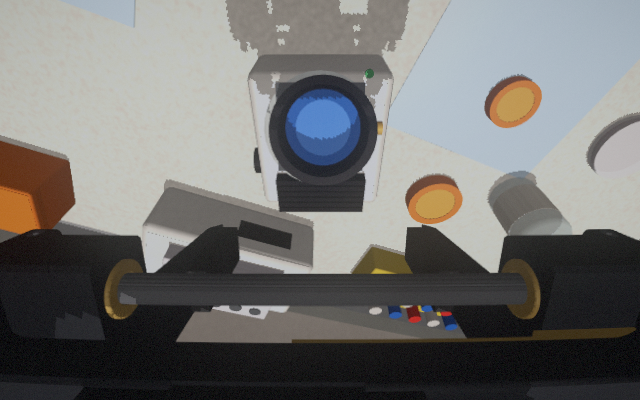

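>>> {"name": "step_arm", "arguments": {
  "steps": [
    [[3.5,-2.7,-2],[0,3,0]],
    [[3.6,-2.7,-1.8],[0,3,0]],
    [[3.7,-2.7,-1.6],[0,3,0]],
    [[3.8,-2.7,-1.4],[0,3,0]],
    [[3.8,-2.7,-1.2],[0,3,0]],
    [[3.9,-2.7,-1],[0,3,0]],
    [[3.9,-2.7,-0.8],[0,3,0]],
    [[4,-2.7,-0.6],[0,3,0]],
    [[0,0,6],[0,0,0]],
    [[0,0,6],[0,0,0]],
    [[0,0,0],[0,0,0]],
    [[0,0,0],[0,0,0]]
  ]
}}

```text
clock: 14.42
tool_pos: [0.4287, -0.2625, 0.1821]
eef_rot: [-0.191, 0.982, -0.0, 0.001]
contact_force: [0.3, -0.4, -0.2]
opening: 1.001
finger_force: 0.0
```

```bash
python3 - <<'E'
from h import *
s=snap('wrist','w7.png');q=st();print(q['tool_pos'],(down(YAW).inv()*R.from_quat(q['eef_rot'])).as_rotvec())
e=proj(s,[.427,-.262,.014]);print(e)
g=cv2.cvtColor(s['img'],cv2.COLOR_RGB2GRAY)
c=cv2.HoughCircles(cv2.GaussianBlur(g,(5,5),0),cv2.HOUGH_GRADIENT,1,20,param1=60,param2=12,minRadius=26,maxRadius=38)
for x,y,rr in c[0][:6]: print(x,y,rr,onz(s,x,y,.014))
hsv=cv2.cvtColor(s['img'],cv2.COLOR_RGB2HSV);u,v=map(int,e)
print(hsv[v,u-60:u+61:5].tolist());print(hsv[v-60:v+50:5,u].tolist())
E
```

```text
[ 0.42917606 -0.26275629  0.18272926] [ 0.00244284 -0.00239476  0.00259776]
(np.float64(324.7332701460693), np.float64(177.80279063078243))
265.5 286.5 29.9 [ 0.56635868 -0.27627786  0.014     ]
501.5 289.5 36.3 [ 0.47103371 -0.02788543  0.014     ]
575.5 149.5 34.0 [ 0.30520011 -0.04033267  0.014     ]
320.5 174.5 28.9 [ 0.42546983 -0.26719062  0.014     ]
135.5 297.5 31.9 [ 0.63782717 -0.40966595  0.014     ]
[[104, 36, 121], [105, 38, 122], [109, 16, 177], [109, 17, 170], [113, 13, 175], [113, 13, 171], [5, 13, 115], [17, 19, 118], [19, 16, 126], [11, 16, 128], [15, 16, 126], [23, 16, 126], [17, 14, 127], [19, 16, 127], [15, 16, 127], [15, 12, 126], [13, 15, 119], [13, 15, 116], [113, 13, 176], [110, 13, 174], [110, 13, 174], [103, 33, 122], [103, 33, 123], [106, 36, 122], [104, 36, 122]]
[[103, 33, 122], [106, 31, 122], [105, 33, 123], [106, 35, 123], [101, 33, 123], [105, 30, 121], [60, 3, 81], [9, 16, 115], [13, 18, 127], [21, 14, 125], [23, 18, 127], [19, 16, 125], [17, 14, 127], [113, 12, 168], [114, 15, 175], [114, 14, 176], [111, 14, 178], [80, 5, 169], [109, 12, 174], [106, 16, 177], [106, 19, 176], [105, 20, 176]]
```

```bash
python3 - <<'E'
from h import *
s=snap('wrist');q=st();im=s['img'].astype(int);h=cv2.cvtColor(s['img'],cv2.COLOR_RGB2HSV).astype(int)
m=((im[...,0]-im[...,2]>=0)).astype(np.uint8);k=np.zeros_like(m);cv2.circle(k,(320,176),42,1,-1);m*=k
m=cv2.medianBlur(m*255,3);m[m>0]=1
c=max(cv2.findContours(m,0,1)[0],key=cv2.contourArea);H=cv2.convexHull(c)[:,0].astype(float);print(cv2.boundingRect(c),cv2.minEnclosingCircle(c))
P=H[H[:,1]<176]
L=[tray(s,q,*p) for p in P]
w=least_squares(lambda w:[np.hypot(*((p+d*(q['tool_pos'][2]-.014-p[2])/d[2])[:2]-w))*1000-30 for p,d in L],[0,0],loss='soft_l1',f_scale=.5);print(w.x,np.round(w.fun,1))
cv2.imwrite('pics/c4.png',cv2.resize(np.hstack([s['img'][110:260,250:400,::-1],np.repeat(m[110:260,250:400,None]*255,3,2)]),None,fx=2.6,fy=2.6))
E
```

```text
(293, 147, 59, 35) ((322.0, 174.5), 29.210542678833008)
[ 0.00245416 -0.00103887] [ 0.4  0.2 -0.1 -0.3 -0.6 -0.6 -0.3 -0.2 -0.4 -0.2 -0.1 -0.1  0.3  0.3]
```

View pics/c4.png

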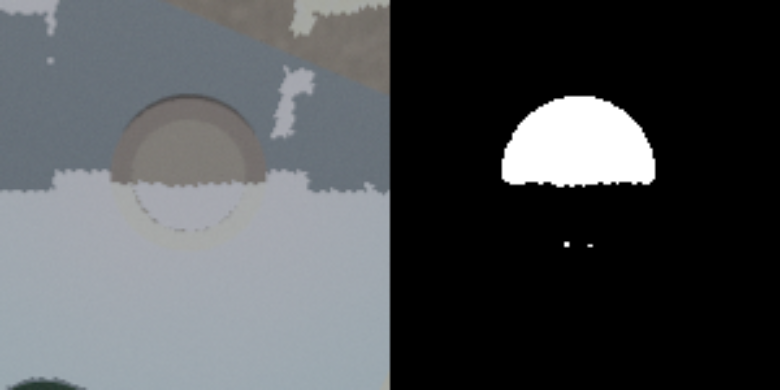

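>>> {"name": "step_arm", "arguments": {
  "steps": [
    [[0.2,0.03,5],[0,0,0]],
    [[0,0,5],[0,0,0]],
    [[0,0,3.5],[0,0,0]],
    [[0,0,1],[0,0,0]],
    [[0,0,0.5],[0,0,0]],
    [[0,0,0.3],[0,0,0]],
    [[0,0,0],[0,0,0]],
    [[0,0,0],[0,0,0]],
    [[0,0,0],[0,0,0]]
  ]
}}

```text
clock: 15.65
tool_pos: [0.426, -0.2632, 0.028]
eef_rot: [-0.191, 0.982, -0.0, 0.0]
contact_force: [0.2, 0.2, -0.2]
opening: 1.001
finger_force: 0.0
```

```bash
python3 - <<'E'
from h import *
s=snap('wrist');q=st();Rt=R.from_quat(q['eef_rot']);print(q['tool_pos'],q['contact_force'],(down(YAW).inv()*Rt).as_rotvec())
# outline at bench plane
im=s['img'].astype(int);h=cv2.cvtColor(s['img'],cv2.COLOR_RGB2HSV).astype(int)
print([(v,*map(int,im[v,322])) for v in range(176,202,2)])
for z in(.011,.027):print(proj(s,Rt.apply([.03,-.0014,z])+q['tool_pos']))
E
```

```text
[ 0.4259777  -0.2632179   0.02793548] [-1.24316693  0.17987469  0.26356961] [ 0.00020048 -0.00028854  0.00309684]
[(176, 116, 125, 136), (178, 114, 124, 135), (180, 117, 125, 134), (182, 116, 125, 135), (184, 116, 126, 135), (186, 84, 82, 80), (188, 84, 82, 80), (190, 82, 78, 77), (192, 91, 86, 85), (194, 127, 122, 119), (196, 127, 121, 117), (198, 126, 121, 117), (200, 126, 119, 117)]
(np.float64(322.5367191073483), np.float64(189.7205013877574))
(np.float64(322.4687987599016), np.float64(182.0465316663181))
```

>>> {"name": "step_arm", "arguments": {
  "steps": [
    [[-0.1,0,0.1],[0,0,0]],
    [[0,0,0],[0,0,0]]
  ]
}}

```text
clock: 15.95
tool_pos: [0.4269, -0.2626, 0.0266]
eef_rot: [-0.191, 0.982, 0.0, 0.0]
contact_force: [-0.2, 0.2, -0.1]
opening: 1.0
finger_force: 0.0
```

>>> {"name": "step_arm", "arguments": {
  "steps": [
    [[0,0,0],[0,0,0]],
    [[0,0,0],[0,0,0]],
    [[0,0,0],[0,0,0]],
    [[0,0,0],[0,0,0]],
    [[0,0,0],[0,0,0]],
    [[0,0,0],[0,0,0]]
  ],
  "claw": -1,
  "grip_force": 20
}}

```text
clock: 16.7
tool_pos: [0.4268, -0.2628, 0.0267]
eef_rot: [-0.191, 0.982, 0.0, 0.0]
contact_force: [-0.9, -0.3, 0.2]
opening: 0.671
finger_force: 20.0
```

```bash
python3 - <<'E'
from h import *
import h
q=st();p=q['tool_pos'].copy();print(p);p[2]+=.2
T=T0+TR.apply([.0557,.0018,.045]);print(T)
h.st=lambda:{'tool_pos':p,'eef_rot':q['eef_rot']}
plan(T,TR)
E
```

```text
[ 0.42682103 -0.26278955  0.02669716]
[0.61217553 0.04470971 0.21109793]
7 [[[-4.1,3.08,0.22],[-0.0,-3.4,-0.0]],[[-4.08,3.08,0.47],[-0.0,-3.4,-0.0]],[[-4.05,3.08,0.71],[-0.0,-3.4,-0.0]],[[-4.0,3.07,0.95],[-0.0,-3.4,-0.0]],[[-3.94,3.07,1.19],[-0.0,-3.4,-0.0]],[[-3.86,3.07,1.43],[-0.0,-3.4,-0.0]],[[-3.77,3.07,1.66],[-0.0,-3.4,-0.0]]]
```

>>> {"name": "step_arm", "arguments": {
  "steps": [
    [[0,0,-5],[0,0,0]],
    [[0,0,-6],[0,0,0]],
    [[0,0,-6],[0,0,0]],
    [[0,0,-5],[0,0,0]],
    [[-4.1,3.1,0.2],[0,-3.4,0]],
    [[-4.1,3.1,0.5],[0,-3.4,0]],
    [[-4.1,3.1,0.7],[0,-3.4,0]],
    [[-4,3.1,1],[0,-3.4,0]],
    [[-3.9,3.1,1.2],[0,-3.4,0]],
    [[-3.9,3.1,1.4],[0,-3.4,0]],
    [[-3.8,3.1,1.7],[0,-3.5,0]],
    [[0,0,0],[0,0,0]]
  ]
}}

```text
clock: 18.2
tool_pos: [0.6129, 0.0532, 0.2302]
eef_rot: [-0.191, 0.959, 0.042, 0.204]
contact_force: [-0.9, -0.0, -1.1]
opening: 0.674
finger_force: 20.0
```

>>> {"name": "step_arm", "arguments": {
  "steps": [
    [[0,0,0],[0,0,0]],
    [[0,0,0],[0,0,0]]
  ]
}}

```text
clock: 18.45
tool_pos: [0.6124, 0.0446, 0.2298]
eef_rot: [-0.186, 0.961, 0.039, 0.203]
contact_force: [-0.3, 0.2, -2.4]
opening: 0.673
finger_force: 20.0
```

```bash
python3 - <<'E'
from h import *
rep();s=snap('wrist','w8.png');q=st();im=s['img'].astype(int)
for u in(314,322,330):print([int(im[v,u].sum()//3) for v in range(176,200)])
for v in(232,240,248,255):
  g=im[v].sum(1)//3; print(v,[int(x) for x in g[250:280:2]],[int(x) for x in g[366:396:2]])
plan(T0+TR.apply([.0557,.0019,.05]),TR)
E
```

```text
18.45 T mm [47.88  1.59 27.98] [0.0027 0.0044 0.005 ] F tool [1.18 0.32 2.15] M [-0.05  0.45  0.04] op 0.6725101925694681 19.999803006649017
[100, 100, 98, 99, 101, 101, 100, 99, 88, 80, 81, 78, 79, 81, 81, 89, 144, 182, 187, 186, 186, 185, 186, 186]
[100, 99, 101, 100, 99, 98, 102, 93, 83, 79, 81, 82, 82, 81, 80, 131, 178, 186, 187, 185, 185, 186, 186, 186]
[102, 99, 98, 100, 99, 98, 99, 100, 89, 81, 83, 80, 79, 81, 83, 83, 124, 131, 129, 177, 186, 187, 186, 187]
232 [51, 51, 50, 51, 52, 49, 51, 155, 186, 185, 186, 186, 186, 186, 186] [188, 188, 186, 186, 186, 186, 186, 104, 49, 52, 49, 49, 48, 48, 49]
240 [50, 49, 51, 48, 49, 48, 126, 185, 186, 185, 186, 185, 186, 186, 188] [187, 187, 187, 186, 186, 186, 187, 185, 83, 52, 48, 51, 47, 50, 45]
248 [44, 48, 45, 50, 49, 48, 69, 184, 185, 185, 187, 186, 186, 187, 190] [183, 187, 188, 186, 187, 187, 186, 186, 67, 46, 46, 42, 47, 48, 46]
255 [43, 45, 45, 47, 46, 46, 50, 184, 184, 186, 186, 185, 187, 187, 174] [184, 186, 186, 186, 185, 185, 186, 183, 44, 45, 46, 48, 43, 46, 44]
1 [[[0.79,0.04,2.21],[-0.2,-0.2,-0.3]]]
```

>>> {"name": "step_arm", "arguments": {
  "steps": [
    [[0.8,0.04,1],[-0.1,-0.2,-0.3]],
    [[0,0,1],[0,0,0]],
    [[0,0,0.7],[0,0,0]],
    [[0,0,0],[0,0,0]],
    [[0,0,0],[0,0,0]],
    [[0,0,0],[0,0,0]],
    [[0,0,0],[0,0,0]]
  ]
}}

```text
clock: 19.38
tool_pos: [0.6162, 0.0484, 0.2025]
eef_rot: [-0.19, 0.959, 0.04, 0.205]
contact_force: [0.2, -0.7, -0.7]
opening: 0.675
finger_force: 20.0
```

```bash
python3 - <<'E'
from h import *
rep()
E
```

```text
19.375 T mm [54.5   3.69 54.95] [-0.0005 -0.001  -0.0025] F tool [ 0.34 -0.74  0.59] M [-0.05  0.41  0.03] op 0.6753908806240924 19.999867379665375
```

>>> {"name": "step_arm", "arguments": {
  "steps": [
    [[0.11,-0.16,0],[0,0,0]],
    [[0,0,0.2],[0,0,0]],
    [[0,0,0],[0,0,0]],
    [[0,0,0],[0,0,0]],
    [[0,0,0],[0,0,0]]
  ]
}}

```text
clock: 20.0
tool_pos: [0.6166, 0.047, 0.2]
eef_rot: [-0.19, 0.959, 0.04, 0.205]
contact_force: [0.4, -0.3, -1.1]
opening: 0.672
finger_force: 20.0
```

```bash
python3 - <<'E'
from h import *
rep()
E
```

```text
20.0 T mm [55.73  2.21 57.18] [-0.0007 -0.0007 -0.0026] F tool [ 0.19 -0.47  1.1 ] M [-0.07  0.43  0.01] op 0.672275977713707 19.999836087226868
```

>>> {"name": "step_arm", "arguments": {
  "steps": [
    [[0,-0.02,0.1],[0,0,0]],
    [[0,0,0.1],[0,0,0]],
    [[0,0,0],[0,0,0]]
  ]
}}

```text
clock: 20.38
tool_pos: [0.6174, 0.047, 0.198]
eef_rot: [-0.19, 0.959, 0.04, 0.205]
contact_force: [-0.4, -0.3, -1.7]
opening: 0.67
finger_force: 20.0
```

>>> {"name": "step_arm", "arguments": {
  "steps": [
    [[0,0,0.1],[0,0,0]],
    [[0,0,0],[0,0,0]]
  ]
}}

```text
clock: 20.62
tool_pos: [0.6178, 0.0472, 0.1972]
eef_rot: [-0.19, 0.959, 0.04, 0.205]
contact_force: [-0.6, 0.8, -1.5]
opening: 0.672
finger_force: 20.0
```

>>> {"name": "step_arm", "arguments": {
  "steps": [
    [[0,0,0.1],[0,0,0]],
    [[0,0,0],[0,0,0]]
  ]
}}

```text
clock: 20.88
tool_pos: [0.6182, 0.0474, 0.1962]
eef_rot: [-0.19, 0.959, 0.04, 0.205]
contact_force: [0.9, -0.9, -1.5]
opening: 0.673
finger_force: 20.0
```

```bash
python3 - <<'E'
from h import *
rep()
E
```

```text
20.875 T mm [55.77  1.98 61.24] [-0.0007 -0.0006 -0.0026] F tool [ 0.16 -1.16  1.52] M [-0.    0.46 -0.03] op 0.6730400266442255 19.99990224838257
```

No contact past the rim level (about 59); continuing to 65.

>>> {"name": "step_arm", "arguments": {
  "steps": [
    [[0,0,0.1],[0,0,0]],
    [[0,0,0.1],[0,0,0]],
    [[0,0,0],[0,0,0]]
  ]
}}

```text
clock: 21.25
tool_pos: [0.6189, 0.0477, 0.1944]
eef_rot: [-0.19, 0.959, 0.04, 0.205]
contact_force: [0.3, 1.0, -1.7]
opening: 0.67
finger_force: 20.0
```

>>> {"name": "step_arm", "arguments": {
  "steps": [
    [[0,0,0.1],[0,0,0]],
    [[0,0,0.1],[0,0,0]],
    [[0,0,0],[0,0,0]]
  ]
}}

```text
clock: 21.62
tool_pos: [0.6197, 0.048, 0.1926]
eef_rot: [-0.19, 0.959, 0.04, 0.205]
contact_force: [0.4, -0.0, -1.0]
opening: 0.674
finger_force: 20.0
```

>>> {"name": "step_arm", "arguments": {
  "steps": [
    [[0.1,0,0],[0,0,0]],
    [[0.08,0,0],[0,0,0]],
    [[0,0,0],[0,0,0]]
  ]
}}

```text
clock: 22.0
tool_pos: [0.6188, 0.0478, 0.1924]
eef_rot: [-0.19, 0.959, 0.041, 0.206]
contact_force: [0.9, 0.2, -0.2]
opening: 0.675
finger_force: 20.0
```

```bash
python3 - <<'E'
from h import *
rep()
E
```

```text
22.0 T mm [56.71  2.18 65.05] [-0.001  -0.0023 -0.0029] F tool [-0.77 -0.21  0.53] M [-0.16  0.07  0.01] op 0.6747487745701676 19.999839663505554
```

>>> {"name": "step_arm", "arguments": {
  "steps": [
    [[-0.18,0,0],[0,0,0]],
    [[0,0,0],[0,0,0]],
    [[0,0,0],[0,0,0]]
  ]
}}

```text
clock: 22.38
tool_pos: [0.6193, 0.0476, 0.1924]
eef_rot: [-0.189, 0.96, 0.04, 0.204]
contact_force: [-0.5, -1.2, -1.0]
opening: 0.67
finger_force: 20.0
```

>>> {"name": "step_arm", "arguments": {
  "steps": [
    [[0,0,0],[0,0,0]],
    [[0,0,0],[0,0,0]],
    [[0,0,0],[0,0,0]],
    [[0,0,0],[0,0,0]],
    [[0,0,-2],[0,0,0]],
    [[0,0,-2],[0,0,0]],
    [[-2.5,0,-2],[0,0,0]],
    [[-3,0,0],[0,0,0]],
    [[0,0,0],[0,0,0]],
    [[0,0,0],[0,0,0]]
  ],
  "claw": 1
}}

```text
clock: 23.62
tool_pos: [0.6422, 0.057, 0.2688]
eef_rot: [-0.19, 0.96, 0.04, 0.204]
contact_force: [-0.7, -0.6, -0.4]
opening: 0.997
finger_force: 0.0
```

```bash
python3 - <<'E'
from h import *
rep();s=snap('wrist','w9.png');q=st();im=s['img'].astype(int);g=im.sum(2)/3
print(g[127,262:390:3].astype(int).tolist());print(g[66:190:3,323].astype(int).tolist())
m=(g>85).astype(np.uint8);k=np.zeros_like(m);cv2.circle(k,(323,127),44,1,-1);m*=k
c=max(cv2.findContours(m,0,1)[0],key=cv2.contourArea);h=cv2.convexHull(c)[:,0].astype(float);print(cv2.fitEllipse(c),fitc(s,q,h,.030,.1))
plan([.5815,.280,.26],down(YAW))
E
```

```text
23.625 T mm [2.57 1.84 5.56] [-0.0003  0.002  -0.0024] F tool [ 0.95 -0.33  0.06] M [-0.06  0.45  0.03] op 0.9967497984081999 0.0
[192, 168, 139, 59, 59, 56, 55, 119, 175, 183, 184, 192, 191, 192, 192, 190, 192, 191, 192, 193, 192, 191, 193, 191, 193, 192, 193, 193, 191, 191, 171, 185, 184, 133, 52, 55, 57, 56, 60, 135, 145, 173, 188]
[99, 97, 121, 50, 47, 49, 44, 135, 183, 182, 183, 145, 144, 144, 167, 187, 192, 192, 190, 192, 191, 193, 192, 191, 193, 193, 192, 192, 193, 147, 146, 129, 130, 133, 115, 45, 44, 58, 63, 64, 47, 51]
((322.4516906738281, 127.36841583251953), (79.8809585571289, 81.41322326660156), 0.9565337300300598) (array([ 0.05320318, -0.00121326,  0.10174756]), np.float64(0.11029353493618121))
5 [[[-0.46,4.59,0.39],[-0.0,4.8,0.0]],[[-0.49,4.59,0.35],[-0.0,4.8,0.0]],[[-0.51,4.59,0.31],[-0.0,4.8,0.0]],[[-0.53,4.59,0.26],[-0.0,4.8,0.0]],[[-0.55,4.59,0.22],[-0.0,4.8,0.0]]]
```

>>> {"name": "step_arm", "arguments": {
  "steps": [
    [[-0.5,4.6,0.4],[0,4.8,0]],
    [[-0.5,4.6,0.4],[0,4.8,0]],
    [[-0.5,4.6,0.3],[0,4.8,0]],
    [[-0.5,4.6,0.3],[0,4.8,0]],
    [[-0.5,4.6,0.2],[0,4.8,0]],
    [[0,0,4],[0,0,0]],
    [[0,0,4],[0,0,0]],
    [[0,0,0],[0,0,0]],
    [[0,0,0],[0,0,0]],
    [[0,0,0],[0,0,0]]
  ]
}}

```text
clock: 24.92
tool_pos: [0.5832, 0.2818, 0.1827]
eef_rot: [-0.194, 0.981, 0.0, 0.002]
contact_force: [0.6, -0.6, 1.2]
opening: 1.0
finger_force: 0.0
```

```bash
python3 - <<'E'
from h import *
s=snap('wrist');q=st();Rt=R.from_quat(q['eef_rot']);print(q['tool_pos'],(down(YAW).inv()*Rt).as_rotvec())
e=proj(s,[.5815,.28,.014]);c,rr,el=disc(s,e,'orange',.012,60);print(e,c,rr,el,Rt.inv().apply([*c,.027]-q['tool_pos']))
E
```

```text
[0.58315792 0.2817331  0.18253749] [ 4.06073623e-05 -4.67293722e-03 -2.20676609e-03]
(np.float64(322.45959699783054), np.float64(176.16955112045187)) [0.58403125 0.28160785] 0.030305465698242186 ((322.70281982421875, 177.8126220703125), (58.327598571777344, 58.525508880615234), 15.408341407775879) [-3.34650679e-05 -4.40506272e-04  1.55539367e-01]
```

>>> {"name": "step_arm", "arguments": {
  "steps": [
    [[0,0,5],[0,0.2,0]],
    [[0,0,5],[0,0,0]],
    [[0,0,3.5],[0,0,0]],
    [[0,0,1],[0,0,0]],
    [[0,0,0.5],[0,0,0]],
    [[0,0,0.4],[0,0,0]],
    [[0,0,0],[0,0,0]],
    [[0,0,0],[0,0,0]],
    [[0,0,0],[0,0,0]]
  ]
}}

```text
clock: 26.1
tool_pos: [0.5826, 0.2813, 0.0272]
eef_rot: [-0.194, 0.981, -0.0, -0.0]
contact_force: [-0.3, 0.6, -0.7]
opening: 1.002
finger_force: 0.0
```

```bash
python3 - <<'E'
from h import *
s=snap('wrist');q=st();Rt=R.from_quat(q['eef_rot']);print(q['tool_pos'],q['contact_force'],(down(YAW).inv()*Rt).as_rotvec())
im=s['img'].astype(int);print([(v,*map(int,im[v,322])) for v in range(178,198)])
print([int(x) for x in im[230,250:280:2,0]],[int(x) for x in im[230,366:396:2,0]])
E
```

```text
[0.58253236 0.28126826 0.0270502 ] [-0.16664976  0.08033168 -0.57232457] [ 0.00041772  0.0012566  -0.00250749]
[(178, 121, 130, 139), (179, 119, 128, 138), (180, 121, 130, 139), (181, 120, 128, 138), (182, 119, 127, 136), (183, 121, 130, 139), (184, 121, 131, 139), (185, 99, 80, 77), (186, 93, 53, 37), (187, 95, 54, 41), (188, 91, 53, 35), (189, 91, 51, 34), (190, 93, 53, 37), (191, 93, 54, 39), (192, 122, 67, 41), (193, 139, 76, 40), (194, 141, 78, 38), (195, 142, 77, 41), (196, 142, 78, 43), (197, 144, 80, 45)]
[115, 114, 114, 116, 116, 116, 116, 114, 117, 137, 141, 141, 140, 141, 141] [141, 140, 140, 140, 140, 140, 141, 140, 178, 177, 177, 177, 177, 178, 177]
```

>>> {"name": "step_arm", "arguments": {
  "steps": [
    [[-0.05,0,0.02],[0,0,0]],
    [[0,0,0],[0,0,0]]
  ]
}}

```text
clock: 26.4
tool_pos: [0.5829, 0.2814, 0.0265]
eef_rot: [-0.194, 0.981, -0.0, -0.001]
contact_force: [0.5, -0.6, -0.1]
opening: 1.001
finger_force: 0.0
```

>>> {"name": "step_arm", "arguments": {
  "steps": [
    [[0,0,0],[0,0,0]],
    [[0,0,0],[0,0,0]],
    [[0,0,0],[0,0,0]],
    [[0,0,0],[0,0,0]],
    [[0,0,0],[0,0,0]],
    [[0,0,0],[0,0,0]]
  ],
  "claw": -1,
  "grip_force": 20
}}

```text
clock: 27.15
tool_pos: [0.5828, 0.2814, 0.0265]
eef_rot: [-0.194, 0.981, -0.0, -0.001]
contact_force: [0.2, 0.9, -0.3]
opening: 0.673
finger_force: 20.0
```

```bash
python3 - <<'E'
from h import *
import h
q=st();p=q['tool_pos'].copy();print(p);p[2]+=.22
h.st=lambda:{'tool_pos':p,'eef_rot':q['eef_rot']}
plan(T0+TR.apply([.0557,.0019,.03]),TR)
E
```

```text
[0.58278989 0.28142717 0.02649931]
5 [[[1.38,-4.6,0.44],[0.0,-4.8,0.0]],[[1.41,-4.6,0.32],[0.0,-4.8,0.0]],[[1.43,-4.6,0.2],[0.0,-4.8,0.0]],[[1.44,-4.6,0.08],[0.0,-4.8,0.0]],[[1.44,-4.6,-0.04],[0.0,-4.8,0.0]]]
```

>>> {"name": "step_arm", "arguments": {
  "steps": [
    [[0,0,-5],[0,0,0]],
    [[0,0,-6],[0,0,0]],
    [[0,0,-6],[0,0,0]],
    [[0,0,-5],[0,0,0]],
    [[1.4,-4.6,0.4],[0,-4.8,0]],
    [[1.4,-4.6,0.3],[0,-4.8,0]],
    [[1.4,-4.6,0.2],[0,-4.8,0]],
    [[1.4,-4.6,0.1],[0,-4.8,0]],
    [[1.4,-4.6,0],[0,-4.8,0]],
    [[0,0,0],[0,0,0]],
    [[0,0,0],[0,0,0]],
    [[0,0,0],[0,0,0]]
  ]
}}

```text
clock: 28.65
tool_pos: [0.6083, 0.0453, 0.2257]
eef_rot: [-0.191, 0.959, 0.041, 0.204]
contact_force: [-0.3, -0.2, -0.2]
opening: 0.677
finger_force: 20.0
```

```bash
python3 - <<'E'
from h import *
rep();s=snap('wrist','w10.png');q=st();im=s['img'].astype(int)
for u in(314,322,330):print([(v,int(im[v,u,0]-im[v,u,2])) for v in range(180,195)])
E
```

```text
28.65 T mm [52.8   3.76 30.31] [-0.0026  0.0015 -0.0045] F tool [ 0.43 -0.07 -0.  ] M [-0.06  0.5   0.03] op 0.6774250783469546 19.999709129333496
[(180, 12), (181, 12), (182, 11), (183, 12), (184, 18), (185, 36), (186, 54), (187, 56), (188, 57), (189, 57), (190, 53), (191, 57), (192, 75), (193, 120), (194, 125)]
[(180, 13), (181, 11), (182, 11), (183, 11), (184, 32), (185, 53), (186, 58), (187, 58), (188, 53), (189, 56), (190, 57), (191, 59), (192, 86), (193, 101), (194, 102)]
[(180, 11), (181, 10), (182, 10), (183, 11), (184, 12), (185, 31), (186, 57), (187, 57), (188, 55), (189, 58), (190, 59), (191, 59), (192, 70), (193, 100), (194, 123)]
```

>>> {"name": "step_arm", "arguments": {
  "steps": [
    [[0.3,-0.16,0],[0.1,0,0.2]],
    [[0,0,1],[0,0,0]],
    [[0,0,1],[0,0,0]],
    [[0,0,0.5],[0,0,0]],
    [[0,0,0],[0,0,0]],
    [[0,0,0],[0,0,0]],
    [[0,0,0],[0,0,0]],
    [[0,0,0],[0,0,0]]
  ]
}}

```text
clock: 29.7
tool_pos: [0.6155, 0.0443, 0.2014]
eef_rot: [-0.188, 0.96, 0.039, 0.203]
contact_force: [0.7, -0.2, -0.2]
opening: 0.671
finger_force: 20.0
```

```bash
python3 - <<'E'
from h import *
rep()
E
```

```text
29.7 T mm [57.04  0.17 55.04] [0.0013 0.0025 0.0011] F tool [-0.47 -0.45  0.43] M [-0.06  0.46  0.05] op 0.6705190557504284 19.999844133853912
```

>>> {"name": "step_arm", "arguments": {
  "steps": [
    [[-0.12,0.18,0],[0,-0.1,0]],
    [[0,0,0.2],[0,0,0]],
    [[0,0,0],[0,0,0]],
    [[0,0,0],[0,0,0]],
    [[0,0,0],[0,0,0]]
  ]
}}

```text
clock: 30.32
tool_pos: [0.6165, 0.0468, 0.1998]
eef_rot: [-0.188, 0.96, 0.04, 0.204]
contact_force: [-0.5, 0.9, -0.7]
opening: 0.671
finger_force: 20.0
```

```bash
python3 - <<'E'
from h import *
rep()
E
```

```text
30.325 T mm [55.95  2.06 57.26] [0.0011 0.0011 0.001 ] F tool [0.42 1.01 0.58] M [-0.05  0.52  0.03] op 0.6710519153639123 19.999944269657135
```

>>> {"name": "step_arm", "arguments": {
  "steps": [
    [[0,0,0.1],[0,0,0]],
    [[0,0,0.1],[0,0,0]],
    [[0,0,0],[0,0,0]]
  ]
}}

```text
clock: 30.7
tool_pos: [0.6172, 0.0471, 0.1978]
eef_rot: [-0.188, 0.96, 0.04, 0.204]
contact_force: [0.1, -0.2, -0.9]
opening: 0.672
finger_force: 20.0
```

>>> {"name": "step_arm", "arguments": {
  "steps": [
    [[0,0,0.1],[0,0,0]],
    [[0,0,0],[0,0,0]]
  ]
}}

```text
clock: 30.95
tool_pos: [0.6176, 0.0473, 0.197]
eef_rot: [-0.188, 0.96, 0.04, 0.204]
contact_force: [-0.1, -0.2, -1.3]
opening: 0.669
finger_force: 20.0
```

>>> {"name": "step_arm", "arguments": {
  "steps": [
    [[0,0,0.1],[0,0,0]],
    [[0,0,0],[0,0,0]]
  ]
}}

```text
clock: 31.2
tool_pos: [0.618, 0.0474, 0.1961]
eef_rot: [-0.188, 0.96, 0.04, 0.204]
contact_force: [-0.0, 0.7, -1.5]
opening: 0.669
finger_force: 20.0
```

```bash
python3 - <<'E'
from h import *
rep()
E
```

```text
31.2 T mm [55.93  2.08 61.31] [0.0012 0.0011 0.001 ] F tool [0.41 0.65 1.44] M [-0.03  0.45  0.01] op 0.6688961131923584 19.99967873096466
```

>>> {"name": "step_arm", "arguments": {
  "steps": [
    [[0,0,0.1],[0,0,0]],
    [[0,0,0.1],[0,0,0]],
    [[0,0,0],[0,0,0]]
  ]
}}

```text
clock: 31.58
tool_pos: [0.6188, 0.0478, 0.1942]
eef_rot: [-0.188, 0.96, 0.04, 0.204]
contact_force: [-0.5, -0.7, -1.3]
opening: 0.67
finger_force: 20.0
```

>>> {"name": "step_arm", "arguments": {
  "steps": [
    [[0,0,0.1],[0,0,0]],
    [[0,0,0.09],[0,0,0]],
    [[0,0,0],[0,0,0]]
  ]
}}

```text
clock: 31.95
tool_pos: [0.6195, 0.048, 0.1925]
eef_rot: [-0.188, 0.96, 0.04, 0.204]
contact_force: [-0.7, 0.2, -1.8]
opening: 0.671
finger_force: 20.0
```

>>> {"name": "step_arm", "arguments": {
  "steps": [
    [[0.1,0,0],[0,0,0]],
    [[0.08,0,0],[0,0,0]],
    [[0,0,0],[0,0,0]]
  ]
}}

```text
clock: 32.33
tool_pos: [0.6184, 0.0478, 0.1922]
eef_rot: [-0.188, 0.96, 0.04, 0.205]
contact_force: [1.0, 0.7, -0.3]
opening: 0.671
finger_force: 20.0
```

```bash
python3 - <<'E'
from h import *
rep()
E
```

```text
32.325 T mm [57.07  2.29 65.05] [ 0.0008 -0.0002  0.0006] F tool [-0.98  0.24  0.71] M [-0.1   0.14  0.06] op 0.6714294377843288 19.99982714653015
```

>>> {"name": "step_arm", "arguments": {
  "steps": [
    [[-0.18,0,0],[0,0,0]],
    [[0,0,0],[0,0,0]],
    [[0,0,0],[0,0,0]]
  ]
}}

```text
clock: 32.7
tool_pos: [0.6192, 0.0478, 0.1924]
eef_rot: [-0.188, 0.96, 0.039, 0.204]
contact_force: [-0.8, 0.1, -0.5]
opening: 0.672
finger_force: 20.0
```

>>> {"name": "step_arm", "arguments": {
  "steps": [
    [[0,0,0],[0,0,0]],
    [[0,0,0],[0,0,0]],
    [[0,0,0],[0,0,0]],
    [[0,0,0],[0,0,0]],
    [[0,0,-2],[0,0,0]],
    [[0,0,-2],[0,0,0]],
    [[-2.5,0,-2],[0,0,0]],
    [[-3,0,0],[0,0,0]],
    [[0,0,0],[0,0,0]],
    [[0,0,0],[0,0,0]]
  ],
  "claw": 1
}}

```text
clock: 33.95
tool_pos: [0.6421, 0.0571, 0.2686]
eef_rot: [-0.188, 0.96, 0.039, 0.203]
contact_force: [-0.1, -0.8, -0.4]
opening: 1.002
finger_force: 0.0
```

```bash
python3 - <<'E'
from h import *
rep();s=snap('wrist');q=st();hsv=cv2.cvtColor(s['img'],cv2.COLOR_RGB2HSV).astype(int)
m=((hsv[...,0]<25)&(hsv[...,1]>110)).astype(np.uint8);k=np.zeros_like(m);cv2.circle(k,(323,127),48,1,-1);m*=k
c=max(cv2.findContours(m,0,1)[0],key=cv2.contourArea);h=cv2.convexHull(c)[:,0].astype(float);print(cv2.fitEllipse(c),fitc(s,q,h,.030,.09))
E
```

```text
33.95 T mm [2.65 1.93 5.68] [0.0015 0.0037 0.001 ] F tool [ 0.55 -0.69  0.21] M [-0.05  0.42 -0.  ] op 1.0024971091516073 0.0
((322.83428955078125, 128.9745635986328), (86.3848876953125, 88.2629165649414), 179.4545135498047) (array([ 0.05294445, -0.00099038,  0.08402368]), np.float64(0.07793043871394233))
```

```bash
python3 -c "
from plant import finish_job
print(finish_job())"
```

```text
the job is handed in; nothing more can be done
None
```

The blue, white and orange filters were dropped into the leaning barrel in that order, with no force above about 15 N. After each release the wrist camera showed that filter home in the bore, square to its axis (blue to orange faces 32 mm apart, as expected for two 16 mm steps). I handed the job in with 34 s on the robot clock, and no verdict was returned.

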